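Find the high spot of a bent club shaft with a dial indicator

TASK

Set the indicator stand square to the bent golf shaft, with its plunger pressed in several millimetres against the bare steel midway between the two roller rests, and let go of it. Then roll the shaft with light fingertip pressure on its rubber grip, never pinching or leaning on it, watch the dial, and leave the shaft turned so that its high spot is at the plunger. Do not run the plunger to the end of its travel, tip the stand or disturb the other things on the bench.

Things in the scene. Friction and masses are not known exactly. Their poses are not given: they have to be found in the camera images.
- shaft_rest: Fixed aluminium channel, 50 x 460 mm, with two roller rests carrying a bent steel golf shaft, 895 mm long, along its y axis, 95 mm above the bench. Origin: centre of the underside; y along the shaft towards its rubber grip, x to the side of the indicator stand, z up. The shaft turns either way, without end. Over 20 N of hand force on shaft or rest is too much: it flexes.
- rest_far (a point): Axis of rotation at the rest on the grip's side, y = 180 mm of the channel (the other rest is at y = -180 mm). Each has a steel plate 50 mm wide, two bearing rollers under the shaft and a sprung keeper roller on top, up to 115 mm above the bench. The keepers drag on the shaft (0.014 N m to turn it), so it stays where it is left.
- gauge_point (a point): Point on the axis of rotation midway between the rests, 95 mm above the bench, where the plunger shall press. The bare steel, 13 mm in diameter, is bent here: its middle 60 mm runs 3 mm beside the axis, so its side swings 6 mm in all per turn; only the dial tells which side is high. Fixed to the rest, axes as the rest.
- grip_point (a point): Point on the axis of rotation, 95 mm above the bench, at y = 300 mm of the rest, where the shaft can be rolled: the rubber grip is a 26 mm cylinder from y = 235 to 466 mm. Its centre line runs 2.4 mm off the axis, away from the bend, so its top lies 10.6 to 15.4 mm above the axis as it turns; it gives 1 mm per 8 N of pressing down. Fixed to the rest, axes as the rest.
- stand: Loose indicator stand, 0.85 kg: steel base 120 x 70 x 28 mm (x = -80 to 40 mm), round steel column at its origin, 16 mm in diameter, 175 mm tall, and on a cross rod at -x a dial indicator lying face up, 80 mm across, centre at x = -64 mm, face 110 mm above the bench, stem to x = -115 mm. Origin: under the column, on the bench; the plunger points along -x; z up.
- column_top (a point): Top end of the stand's column, 175 mm above the bench: grip the column below it (free between 112 and 175 mm). Axes as the stand.
- plunger_tip (a point): Centre of the smooth ball, 8 mm in diameter, at the end of the indicator's plunger; with the plunger fully out it lies at x = -145 mm, 95 mm above the bench in the stand's frame. The plunger goes in by 25 mm at most, against a spring of 0.5 N (out) to 1.0 N (in). Axes as the stand.
- needle (a joint): Dial needle angle in rad: 0 with the plunger fully out (needle towards the column), growing clockwise seen from above as the plunger is pressed in, one turn (6.283) for 10 mm, so 0.628 per mm; 15.7 at the end of the travel.
- tape: Bystander: roll of masking tape lying flat, 104 mm across, 24 mm high; origin under its centre.
- bottle: Bystander: closed grey bottle with a black cap, 62 mm across, 165 mm tall; origin under its centre.
- iron_head: Bystander: pulled iron club head lying flat, about 130 x 110 x 17 mm; origin under it.
Things that resemble listed ones, but are neither listed nor needed, are in the scene too. Of the things that look like the stand, take the one that is farthest to the robot's right at the start.

How it is judged:
By the outcome, as a careful person would: the job done as asked, in the order asked, and still so for the second after the job is handed in, with the robot touching nothing.
It also fails if it takes over 61 s, if anything falls off the work surface, if the arm or the gripper's body presses on something with over 40 N, if the wrist force passes 120 N, or if a joint passes its speed limit or range.

ROBOT

A 7-joint arm with a two-finger parallel gripper is mounted at the origin on the work surface. World frame = base frame: x ahead of the robot, y to its left, z up, the work surface at z = 0. Lengths are in mm, angles in rad, forces in N, time in s.
With the tool pointing down it reaches from about 350 to 900 mm from the base axis. Payload 8.1 kg.
Tool frame: the origin (TCP) lies at the very end of the fingers, on their centre line; the grasp point (between the pads) lies 19 mm behind it; z points along the fingers, y is the direction in which the jaws open and shut (so a half turn about z gives the same grasp; the last joint's range is limited). The gripper opens to 85 mm and grips with 20 to 120 N. Pads are 22 mm wide; open, the fingers measure 114 mm over their backs; the gripper's body (76 mm by 85 mm) begins 54 mm behind the grasp point. The pads swing forward as they close: fully open they stand 13 mm farther back than shut.
Start: joints at [1.217, 0.434, 0.025, 1.573, -0.012, 1.134, -0.075], TCP at [155.087, -605.466, 231.323] pointing down, gripper open.
Joint ranges: [-2.62, 2.62], [-0.44, 2.09], [-1.27, 1.32], [0.08, 2.57], [-1.32, 4.46], [0.12, 2], [-2.74, 2.74]. Speed limits (rad/s): [2.22, 2.22, 3.01, 3.01, 3.14, 3.14, 3.14].

INTERFACE

Orientations are given as a rotation vector (axis times angle).
In Python, from plant import ctrl, vision gives the robot as it stands.
- The arm moves only by the tool apply_moves, never from a script. Its argument "increments" is a list of rows, each an object of numbers: "x", "y", "z": the shift along the world's x, y, z in mm; "turn": the turn about the world's z in rad; "hand": the finger opening in mm, from 0 to 85.4. In form: [{"x": .., "y": .., "z": .., "turn": .., "hand": ..}, ...]. A call has 1 to 20 rows; each row is the pose to reach, as a shift and turn from the pose commanded when the call began; what a row does not reach only later rows make up. A row lasts 1/10 s, in which the tool goes at most 50 mm and 8.59 degrees, less where a joint would pass 70% of its speed; a pose out of reach is approached as far as the arm can. A call with a gripper value outside its range is refused whole. The fingers move at their own pace and stop on an object; the grip force is fixed at half the most. Time passes only in rows, so rows that repeat a pose let the fingers close. It gives the time, the measured TCP pose, the force and the opening at its end, in the units of the state.
- ctrl.get_obs(): the state, without advancing time (a new reading comes with each control period).
- vision.camera(name): name is "scene" or "top" or "wrist"; returns a dict with "frame" (400x640x3 uint8, blue, green, red), "range_z" (400x640 float32, mm along the optical axis (not along the pixel's ray), 0 where there is no reading), "mtx" (3x3 intrinsics, pixels), "view" (4x4, takes a point from world to camera coordinates). Camera axes: x right, y up, looking along -z (the intrinsics and any distortion apply to the point x, -y, -z); pixel columns grow to the right and rows downward; lengths in mm; the calibration is good to about 2 mm. A picture is of the moment at which its call begins.
- ctrl.sign_off(): hands the job in, once; it reports no verdict.
The state is a dict: "clock": time; "joints": joint angles; "joint_vel": joint speeds; "tau": joint torques, N m; "tool_pos": TCP position; "tcp_rot": TCP orientation; "wrist_force": force on the tool from outside, world axes, zero at the start; "moment": the same for the moment, N m; "grip_width": finger opening in mm.
Only numpy, scipy, OpenCV 4.12 (cv2) and the standard library are available. Lean on these libraries where they do the work, as an engineer would, in place of code of your own. Each camera call takes 0.05 s, during which the arm holds its last target.

## Working session

There is one attempt and no reset: what is moved stays moved. The work goes in short steps, Python scripts to look and compute and a tool call to move; the robot and the scene stay as the last step left them, time stands still between calls to the robot, and variables do not carry over. Pictures are saved under pics/ and viewed, and the job is handed in when it is done.

Besides the shell and the picture viewer there is one more tool, called after "Emit:" as name(argument=value, ...), one argument or row to a line, values as JSON. apply_moves: Moves the arm, as the interface text tells. Its arguments: {"type":"object","properties":{"increments":{"type":"array"}},"required":["increments"]}

```bash
ls; mkdir -p pics
cat > h.py <<'E'
import numpy as np, cv2
from plant import ctrl, vision
def snap(name,fn):
    c=vision.camera(name); cv2.imwrite('pics/'+fn+'.png',c['frame']); np.savez('pics/'+fn+'.npz',**c); return c
def load(fn): return np.load('pics/'+fn+'.npz')
def w(c,u,v,z=None,r=None):
    """pixel -> world; with depth, or intersect plane z"""
    K=c['mtx'];V=c['view']; d=np.array([(u-K[0,2])/K[0,0],-(v-K[1,2])/K[1,1],-1.])
    Vi=np.linalg.inv(V);o=Vi[:3,3];dw=Vi[:3,:3]@d
    if z is not None: s=(z-o[2])/dw[2]
    else: s=r if r else float(c['range_z'][int(round(v)),int(round(u))])
    return o+s*dw
def px(c,p):
    q=c['view']@np.append(p,1); K=c['mtx']; return K[0,0]*q[0]/-q[2]+K[0,2], K[1,1]*-q[1]/-q[2]+K[1,2]
def crop(c,fn,u0,v0,u1,v1,s):
    cv2.imwrite('pics/'+fn+'.png',cv2.resize(c['frame'][v0:v1,u0:u1],None,fx=s,fy=s,interpolation=cv2.INTER_CUBIC))
E
python3 - <<'E'
from h import *
for n in ['scene','top','wrist']:
    c=snap(n,n+'0'); print(n,c.keys(),c['mtx'].tolist(),np.linalg.inv(c['view']).round(2).tolist())
print(ctrl.get_obs())
E
```

```text
pics
scene dict_keys(['frame', 'range_z', 'mtx', 'view']) [[371.8912189878153, 0.0, 315.1941977658448], [0.0, 371.8912189878153, 199.0163101059933], [0.0, 0.0, 1.0]] [[-0.56, -0.53, 0.64, 1268.48], [0.83, -0.35, 0.44, 513.69], [-0.01, 0.78, 0.63, 862.25], [0.0, 0.0, 0.0, 1.0]]
top dict_keys(['frame', 'range_z', 'mtx', 'view']) [[408.1343594931673, 0.0, 314.5453713501045], [0.0, 408.1343594931673, 198.26277139726483], [0.0, 0.0, 1.0]] [[-0.02, 1.0, -0.05, 442.64], [-1.0, -0.02, -0.01, 0.12], [-0.01, 0.05, 1.0, 1399.98], [0.0, 0.0, 0.0, 1.0]]
wrist dict_keys(['frame', 'range_z', 'mtx', 'view']) [[297.81064549643963, 0.0, 315.88462037879964], [0.0, 297.81064549643963, 201.17506976826786], [0.0, 0.0, 1.0]] [[0.25, 0.93, 0.28, 224.92], [-0.97, 0.24, 0.07, -588.64], [-0.0, -0.28, 0.96, 372.86], [0.0, 0.0, 0.0, 1.0]]
{'clock': 0.15, 'joints': array([ 1.21739222,  0.43508612,  0.02497323,  1.57389329, -0.01159131,
        1.13399022, -0.07508246]), 'joint_vel': array([ 9.95750552e-05, -2.64288124e-03, -1.55265138e-03, -3.05763003e-03,
       -9.44757971e-04,  1.26646460e-03, -5.47651034e-04]), 'tau': array([ 2.09012927e-03, -6.70888138e+01,  1.02596473e+00, -3.16451097e+01,
        1.55560247e-02,  9.10952745e-03, -1.44378504e-05]), 'tool_pos': array([ 154.97080803, -605.08423209,  230.68981692]), 'tcp_rot': array([-3.11574017e+00, -3.92707420e-01,  4.28463544e-04]), 'wrist_force': array([-0.20853717, -0.21129008, -0.40766096]), 'moment': array([-0.00570808, -0.0280972 , -0.05070381]), 'grip_width': 84.8387813896555}
```

View pics/top0.png

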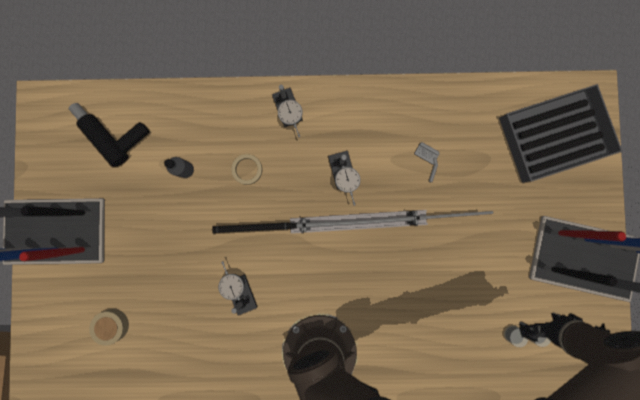

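View pics/scene0.png

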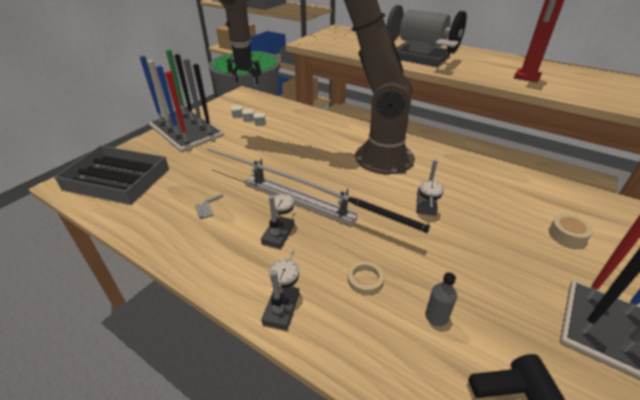

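View pics/wrist0.png

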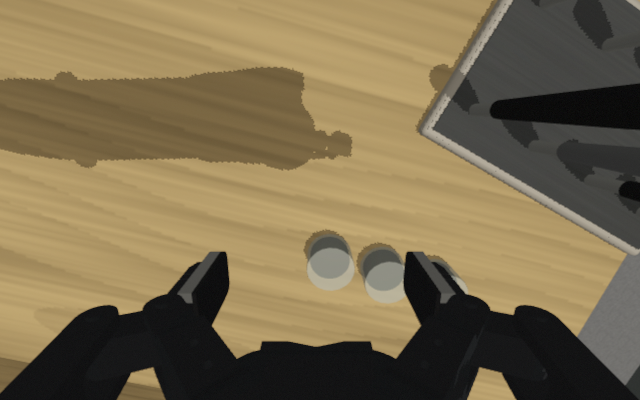

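Run:
```python
from h import *
c=dict(load('top0')); crop(c,'t0a',300,130,430,240,6); crop(c,'t0b',205,190,335,260,6); crop(c,'t0c',370,190,500,260,6)
s=dict(load('scene0')); crop(s,'s0a',190,130,360,250,4.5)
```

```text
(no output)
```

View pics/t0a.png

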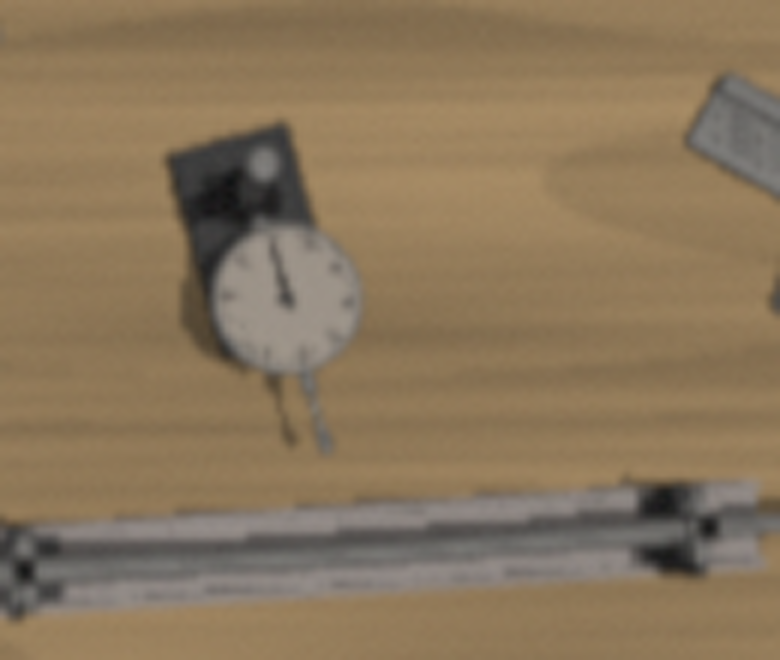

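View pics/t0b.png

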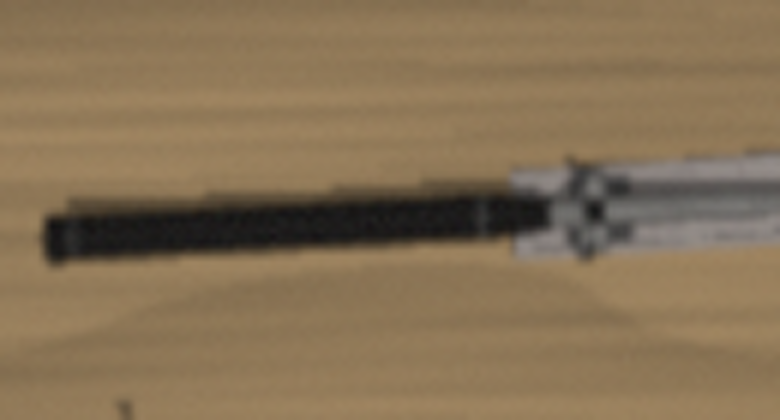

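View pics/t0c.png

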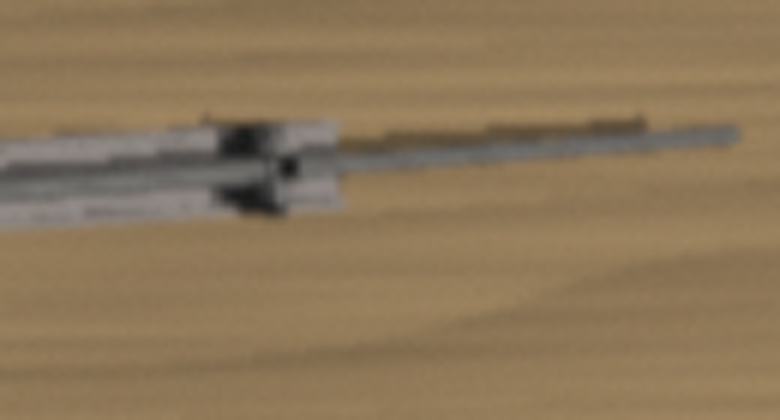

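View pics/s0a.png

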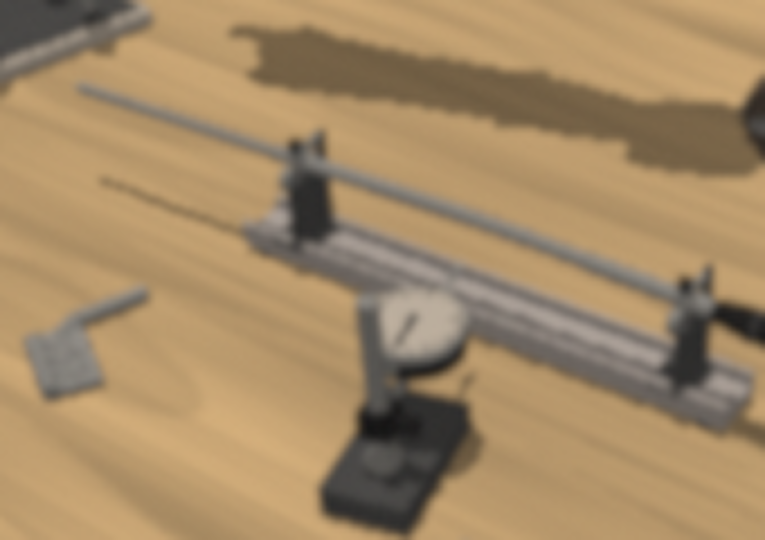

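Run:
```python
from h import *
c=dict(load('top0'))
f=lambda u,v,o=(300,130):(o[0]+(u+.5)/6-.5,o[1]+(v+.5)/6-.5)
for n,p,z in [('coltop',(263,163),175),('dial',(286,300),110),('tip',(325,450),95),('baseL',(168,157),28),('baseR',(287,125),28)]:
    u,v=f(*p); print(n,u,v,w(c,u,v,z=z).round(1),w(c,u,v).round(1))
# rest: plates / channel edges, keeper rollers z=115
for n,p,o,z in [('keepFar',(593,210),(205,190),113),('keepNear',(289,167),(370,190),113),('keepFarA',(24,570),(300,130),113),('keepNearA',(708,526),(300,130),113),
 ('chL',(513,170),(205,190),20),('chL2',(515,257),(205,190),20),('chR1',(338,122),(370,190),20),('chR2',(342,203),(370,190),20)]:
    u,v=f(*p,o); print(n,u,v,w(c,u,v,z=z).round(1),w(c,u,v).round(1))
```

```text
coltop 343.4166666666667 156.75 [632.9 -81.2 175. ] [633.1 -81.3 173.6]
dial 347.25 179.58333333333334 [569.9 -96.2 110. ] [569.9 -96.3 109.7]
tip 353.75 204.58333333333331 [ 490.8 -116.6   95. ] [ 490.6 -116.2   99.7]
baseL 327.5833333333333 155.75 [660.  -37.4  28. ] [660.1 -37.4  27.5]
baseR 347.4166666666667 150.41666666666666 [ 677.1 -104.9   28. ] [ 6.818e+02 -1.070e+02  3.000e-01]
keepFar 303.4166666666667 224.58333333333334 [429.6  44.6 113. ] [429.6  44.7 110.6]
keepNear 417.75 217.41666666666666 [ 446.7 -315.2  113. ] [ 446.7 -315.5  111.7]
keepFarA 303.5833333333333 224.58333333333331 [429.6  44.1 113. ] [429.6  44.  115.1]
keepNearA 417.5833333333333 217.25 [ 447.2 -314.7  113. ] [ 447.2 -315.   111.7]
chL 290.0833333333333 217.91666666666666 [451.8  92.6  20. ] [452.   94.2  -4.6]
chL2 290.4166666666667 232.41666666666666 [402.9  92.   20. ] [402.3  93.5  -1.8]
chR1 425.9166666666667 209.91666666666666 [ 471.8 -366.2   20. ] [ 471.7 -364.5   26.5]
chR2 426.5833333333333 223.41666666666666 [ 426.3 -367.1   20. ] [ 426.4 -364.9   28.4]
```

Emit:
apply_moves(
  increments=[
    {"z":40},
    {"x":40,"y":40,"z":60},
    {"x":80,"y":80,"z":60},
    {"x":115,"y":120,"z":60},
    {"x":150,"y":160,"z":60},
    {"x":190,"y":200,"z":60},
    {"x":225,"y":240,"z":60},
    {"x":260,"y":280,"z":60},
    {"x":300,"y":320,"z":60},
    {"x":335,"y":360,"z":60},
    {"x":370,"y":400,"z":60},
    {"x":410,"y":440,"z":60},
    {"x":445,"y":480,"z":60},
    {"x":478,"y":524,"z":60},
    {"x":478,"y":524,"z":60},
    {"x":478,"y":524,"z":60},
    {"x":478,"y":524,"z":60},
    {"x":478,"y":524,"z":60},
    {"x":478,"y":524,"z":60},
  ],
)

```text
schema error: expected keys x, y, z, turn, hand
```

Run:
```python
from h import *
c=snap('wrist','wrist1'); o=ctrl.get_obs(); print(o)
```

```text
{'clock': 0.2, 'joints': array([ 1.21739501,  0.43493964,  0.02497613,  1.57368993, -0.01161615,
        1.13399744, -0.07511531]), 'joint_vel': array([ 1.07978011e-03, -1.34673743e-03, -2.16209784e-05, -5.10732947e-03,
       -4.36569048e-04,  7.68472338e-04, -1.51190251e-03]), 'tau': array([-1.54949848e-04, -6.70231390e+01,  1.02407634e+00, -3.16163564e+01,
        1.54500862e-02,  9.74627532e-03, -5.12693691e-05]), 'tool_pos': array([ 155.01348271, -605.19068613,  230.85955213]), 'tcp_rot': array([-3.11607725e+00, -3.92676070e-01,  2.80894372e-04]), 'wrist_force': array([-1.04740909,  0.87714958,  0.33390779]), 'moment': array([ 0.06726652,  0.02503492, -0.00157122]), 'grip_width': 85.83711705537338}
```

View pics/wrist1.png

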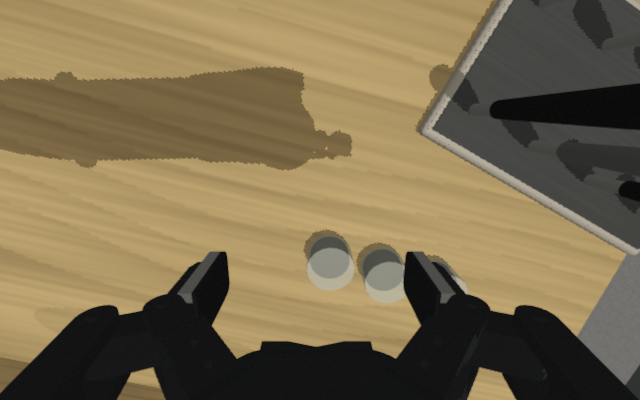

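Emit:
apply_moves(
  increments=[
    {"x":0,"y":0,"z":40,"turn":0,"hand":85},
    {"x":40,"y":40,"z":60,"turn":0,"hand":85},
    {"x":80,"y":80,"z":60,"turn":0,"hand":85},
    {"x":115,"y":120,"z":60,"turn":0,"hand":85},
    {"x":150,"y":160,"z":60,"turn":0,"hand":85},
    {"x":190,"y":200,"z":60,"turn":0,"hand":85},
    {"x":225,"y":240,"z":60,"turn":0,"hand":85},
    {"x":260,"y":280,"z":60,"turn":0,"hand":85},
    {"x":300,"y":320,"z":60,"turn":0,"hand":85},
    {"x":335,"y":360,"z":60,"turn":0,"hand":85},
    {"x":370,"y":400,"z":60,"turn":0,"hand":85},
    {"x":410,"y":440,"z":60,"turn":0,"hand":85},
    {"x":445,"y":480,"z":60,"turn":0,"hand":85},
    {"x":478,"y":524,"z":60,"turn":0,"hand":85},
    {"x":478,"y":524,"z":60,"turn":0,"hand":85},
    {"x":478,"y":524,"z":60,"turn":0,"hand":85},
    {"x":478,"y":524,"z":60,"turn":0,"hand":85},
    {"x":478,"y":524,"z":60,"turn":0,"hand":85},
  ],
)

```text
clock: 2.0
tool_pos: [632.5, -82.6, 290.9]
tcp_rot: [3.116, 0.392, -0.002]
wrist_force: [-0.2, -0.6, -0.3]
grip_width: 85.0
```

Run:
```python
from h import *
c=snap('wrist','wrist2'); o=ctrl.get_obs(); print(o)
```

```text
{'clock': 2.05, 'joints': array([ 0.22061895,  0.4362194 , -0.26324314,  1.43076206,  0.11595476,
        1.29045867, -1.37342968]), 'joint_vel': array([ 0.01515848, -0.00812449,  0.00229754,  0.00305386,  0.00039383,
       -0.00164286, -0.00237742]), 'tau': array([-1.77183732e+00, -6.75338817e+01, -4.05849427e+00, -3.34409487e+01,
       -1.16200307e-01, -4.39702033e-02, -8.87421949e-03]), 'tool_pos': array([632.31693622, -83.46970765, 291.16611374]), 'tcp_rot': array([ 3.11620546e+00,  3.89381404e-01, -1.41221100e-03]), 'wrist_force': array([ 0.69899912, -1.263593  ,  0.01915339]), 'moment': array([-3.71670114e-05, -2.35732983e-02,  2.73283993e-02]), 'grip_width': 84.96226209209918}
```

View pics/wrist2.png

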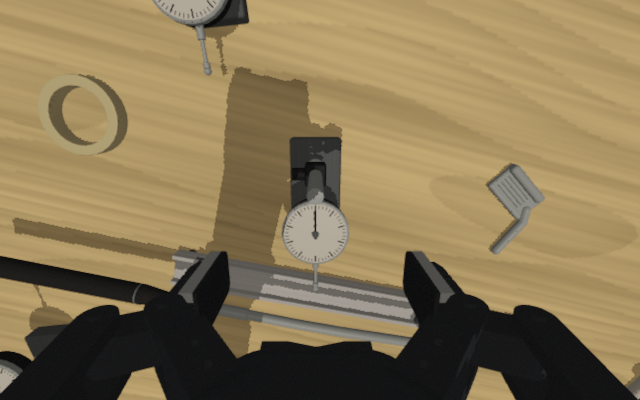

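Run:
```python
from h import *
c=dict(load('wrist2')); crop(c,'w2a',230,120,400,330,2.8)
```

```text
(no output)
```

View pics/w2a.png

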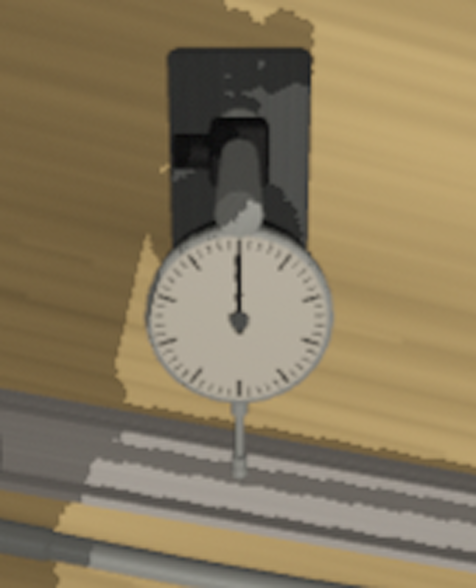

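Run:
```python
from h import *
c=dict(load('wrist2'))
g=lambda u,v:(230+(u+.5)/2.8-.5,120+(v+.5)/2.8-.5)
P={}
for n,p,z in [('col',(239.5,213),175),('dial',(239.5,316),110),('tip',(239,469),95),('bL',(168,52),28),('bR',(311,52),28)]:
    P[n]=w(c,*g(*p),z=z); print(n,P[n].round(1))
a=lambda d:np.arctan2(d[1],d[0])
print(a(P['col']-P['dial']),a(P['col']-P['tip']),a(P['bL']-P['bR'])-np.pi/2,a((P['bL']+P['bR'])/2-P['tip']))
o=ctrl.get_obs()['tcp_rot'];print(2*np.arctan2(o[1],o[0]))
```

```text
col [632.8 -83.1 175. ]
dial [572.  -98.4 110. ]
tip [ 491.9 -118.5   95. ]
bL [661.9 -40.2  28. ]
bR [ 678.7 -106.3   28. ]
0.24639145035580773 0.24584059988895557 0.2492581964968772 0.24813955808490104
0.24861881426140098
```

Emit:
apply_moves(
  increments=[
    {"x":0,"y":0,"z":-45,"turn":0,"hand":85},
    {"x":0,"y":0,"z":-90,"turn":0,"hand":85},
    {"x":0,"y":0,"z":-130,"turn":0,"hand":85},
    {"x":0,"y":0,"z":-160,"turn":0,"hand":85},
    {"x":0,"y":0,"z":-160,"turn":0,"hand":85},
    {"x":0,"y":0,"z":-160,"turn":0,"hand":10},
    {"x":0,"y":0,"z":-160,"turn":0,"hand":10},
    {"x":0,"y":0,"z":-160,"turn":0,"hand":10},
    {"x":0,"y":0,"z":-160,"turn":0,"hand":10},
    {"x":0,"y":0,"z":-160,"turn":0,"hand":10},
    {"x":0,"y":0,"z":-160,"turn":0,"hand":10},
    {"x":0,"y":0,"z":-160,"turn":0,"hand":10},
  ],
)

```text
clock: 3.25
tool_pos: [633.6, -81.6, 132.5]
tcp_rot: [3.116, 0.393, 0.002]
wrist_force: [-1.3, 0.5, 6.2]
grip_width: 14.8
```

Run:
```python
from h import *
c=snap('wrist','wrist3'); o=ctrl.get_obs(); print(o)
```

```text
{'clock': 3.3, 'joints': array([ 0.21301641,  0.56236149, -0.25358967,  1.63440081,  0.16401578,
        0.9642784 , -1.41679446]), 'joint_vel': array([-9.68381824e-05,  5.98824353e-04, -1.69982481e-04, -4.72272524e-04,
        3.33276777e-04, -5.14952388e-05, -1.64270635e-03]), 'tau': array([-3.44356997e-01, -6.90203047e+01, -3.86173055e+00, -2.72194487e+01,
       -2.55955069e-02, -5.50746191e-01,  4.00029036e-03]), 'tool_pos': array([633.5844422 , -81.53949007, 132.49029555]), 'tcp_rot': array([3.11637998e+00, 3.92684183e-01, 2.16719881e-03]), 'wrist_force': array([-0.99175295, -0.80883995,  6.01957996]), 'moment': array([-0.08653209,  0.32057047,  0.0334217 ]), 'grip_width': 14.506083163693136}
```

View pics/wrist3.png

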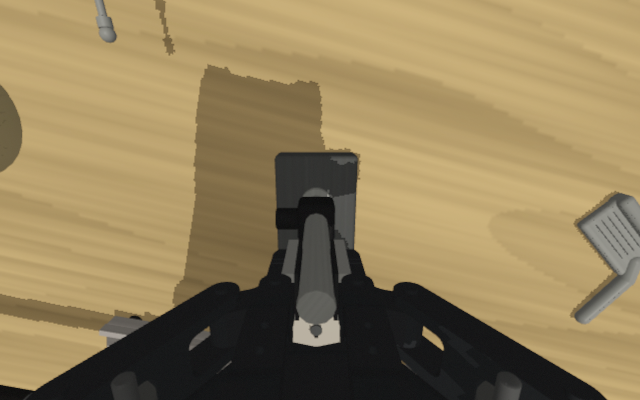

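Emit:
apply_moves(
  increments=[
    {"x":0,"y":0,"z":3,"turn":0,"hand":10},
    {"x":0,"y":0,"z":5,"turn":0,"hand":10},
    {"x":-5,"y":-8,"z":5,"turn":-0.03,"hand":10},
    {"x":-10,"y":-16,"z":5,"turn":-0.07,"hand":10},
    {"x":-16,"y":-25,"z":5,"turn":-0.11,"hand":10},
    {"x":-22,"y":-34,"z":5,"turn":-0.15,"hand":10},
    {"x":-27,"y":-42,"z":5,"turn":-0.18,"hand":10},
    {"x":-30.5,"y":-45.5,"z":5,"turn":-0.2,"hand":10},
    {"x":-30.5,"y":-45.5,"z":5,"turn":-0.2,"hand":10},
    {"x":-30.5,"y":-45.5,"z":5,"turn":-0.2,"hand":10},
    {"x":-30.5,"y":-45.5,"z":5,"turn":-0.2,"hand":10},
  ],
)

```text
clock: 4.4
tool_pos: [603.0, -126.2, 136.4]
tcp_rot: [-3.14, -0.082, -0.001]
wrist_force: [-0.0, -0.6, -8.9]
grip_width: 14.6
```

Run:
```python
from h import *
c=snap('top','top4');crop(c,'t4',250,120,450,250,4)
c=snap('scene','sc4');crop(c,'s4',190,100,390,250,4); o=ctrl.get_obs(); print(o['tool_pos'],o['wrist_force'],o['moment'],2*np.arctan2(o['tcp_rot'][1],o['tcp_rot'][0]))
```

```text
[ 602.88774501 -126.31207781  136.31680938] [ 0.04047238  0.31133108 -9.05898329] [ 0.00900981 -0.2787413  -0.03898455] -6.231415522611497
```

View pics/t4.png

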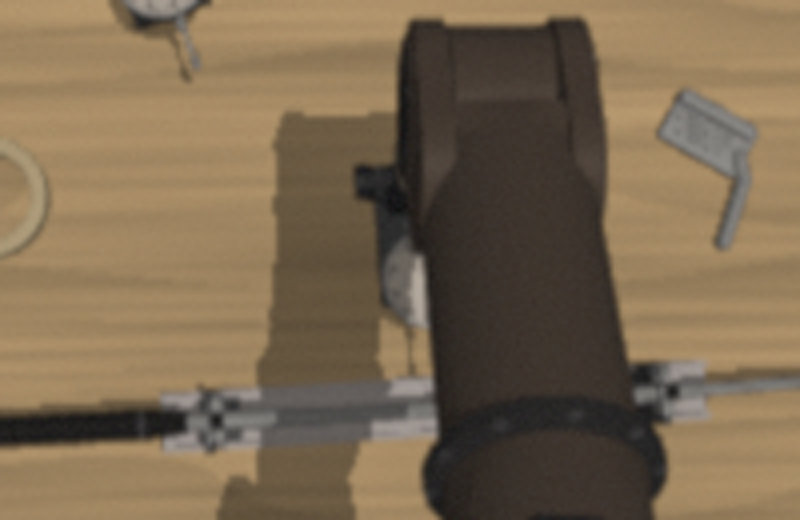

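View pics/s4.png

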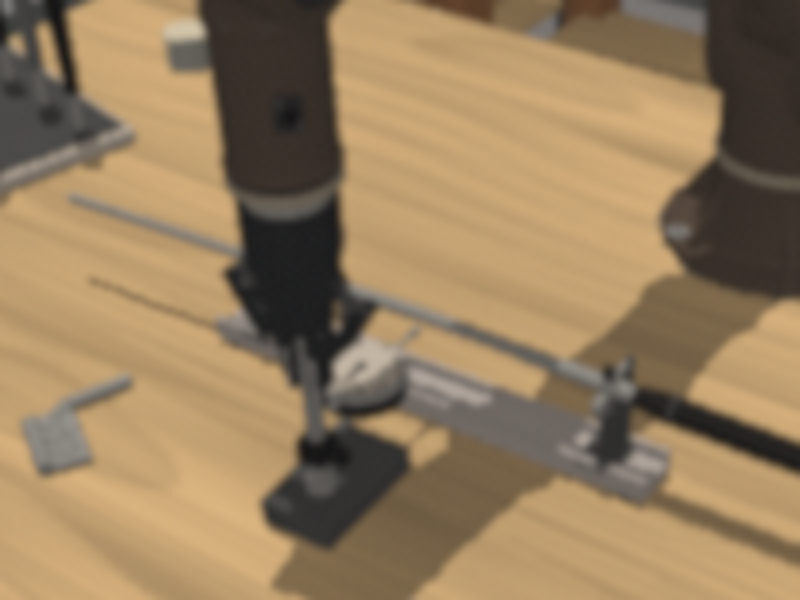

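Emit:
apply_moves(
  increments=[
    {"x":0,"y":0,"z":-2,"turn":0,"hand":10},
    {"x":0,"y":0,"z":-3.5,"turn":0,"hand":10},
    {"x":-3,"y":-1,"z":-3.5,"turn":-0.004,"hand":10},
    {"x":-6,"y":-1.5,"z":-3.5,"turn":-0.004,"hand":10},
    {"x":-10,"y":-2,"z":-3.5,"turn":-0.004,"hand":10},
    {"x":-14,"y":-2,"z":-3.5,"turn":-0.004,"hand":10},
    {"x":-17.5,"y":-2,"z":-3.5,"turn":-0.004,"hand":10},
    {"x":-17.5,"y":-2,"z":-3.5,"turn":-0.004,"hand":10},
    {"x":-17.5,"y":-2,"z":-4.2,"turn":-0.004,"hand":10},
    {"x":-17.5,"y":-2,"z":-4.8,"turn":-0.004,"hand":10},
    {"x":-17.5,"y":-2,"z":-4.8,"turn":-0.004,"hand":10},
  ],
)

```text
clock: 5.6
tool_pos: [584.9, -129.1, 132.5]
tcp_rot: [3.14, 0.073, -0.0]
wrist_force: [-4.5, 0.5, 6.6]
grip_width: 14.6
```

Run:
```python
from h import *
c=snap('scene','sc5');crop(c,'s5',240,150,340,250,6); o=ctrl.get_obs(); print(o['tool_pos'],o['wrist_force'],o['moment'],2*np.arctan2(o['tcp_rot'][1],o['tcp_rot'][0])+2*np.pi)
```

```text
[ 584.93390524 -129.07638929  132.46781085] [-3.4414412   0.75273912  6.6438523 ] [0.01497095 0.73826505 0.05962428] 6.32977540933762
```

View pics/s5.png

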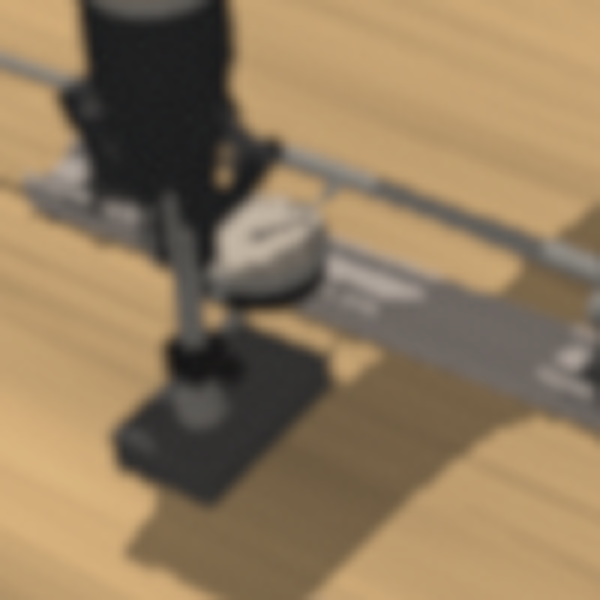

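Emit:
apply_moves(
  increments=[
    {"x":0,"y":0,"z":0.5,"turn":0,"hand":10},
    {"x":0,"y":0,"z":0.7,"turn":0,"hand":10},
    {"x":0,"y":0,"z":0.7,"turn":0,"hand":30},
    {"x":0,"y":0,"z":0.7,"turn":0,"hand":60},
    {"x":0,"y":0,"z":0.7,"turn":0,"hand":80},
    {"x":0,"y":0,"z":0.7,"turn":0,"hand":80},
    {"x":0,"y":0,"z":20,"turn":0,"hand":80},
    {"x":0,"y":0,"z":60,"turn":0,"hand":80},
    {"x":0,"y":0,"z":105,"turn":0,"hand":80},
    {"x":0,"y":0,"z":150,"turn":0,"hand":80},
    {"x":0,"y":0,"z":150,"turn":0,"hand":80},
  ],
)

```text
clock: 6.75
tool_pos: [588.2, -129.1, 288.4]
tcp_rot: [3.139, 0.073, 0.017]
wrist_force: [0.3, -1.2, -0.5]
grip_width: 80.2
```

Run:
```python
from h import *
c=snap('wrist','w6');crop(c,'w6a',230,120,400,330,2.8);o=ctrl.get_obs(); print(o['tool_pos'],o['wrist_force'])
```

```text
[ 586.90283108 -129.04295539  285.00715248] [ 0.21469058  0.17781384 -0.32698643]
```

View pics/w6a.png

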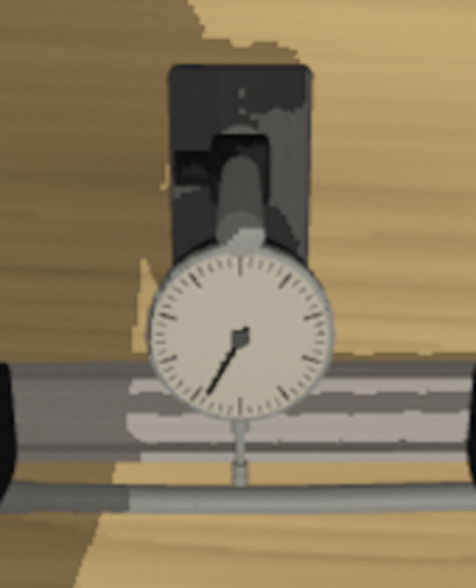

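View pics/w6.png

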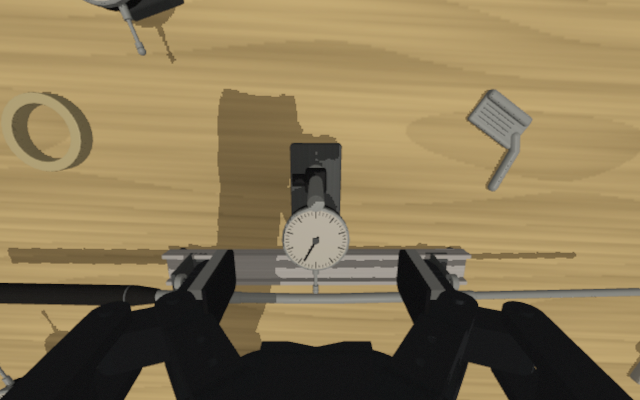

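Emit:
apply_moves(
  increments=[
    {"x":-20,"y":36,"z":0,"turn":0,"hand":0},
    {"x":-40,"y":73,"z":0,"turn":0,"hand":0},
    {"x":-60,"y":110,"z":0,"turn":0,"hand":0},
    {"x":-80,"y":146,"z":0,"turn":0,"hand":0},
    {"x":-100,"y":183,"z":0,"turn":0,"hand":0},
    {"x":-120,"y":220,"z":0,"turn":0,"hand":0},
    {"x":-140,"y":256,"z":0,"turn":0,"hand":0},
    {"x":-161,"y":293,"z":0,"turn":0,"hand":0},
    {"x":-161,"y":293,"z":-40,"turn":0,"hand":0},
    {"x":-161,"y":293,"z":-81,"turn":0,"hand":0},
    {"x":-161,"y":293,"z":-110,"turn":0,"hand":0},
    {"x":-161,"y":293,"z":-130,"turn":0,"hand":0},
    {"x":-161,"y":293,"z":-130,"turn":0,"hand":0},
    {"x":-161,"y":293,"z":-130,"turn":0,"hand":0},
  ],
)

```text
clock: 8.2
tool_pos: [423.7, 164.0, 151.3]
tcp_rot: [3.14, 0.074, -0.002]
wrist_force: [-0.0, -0.4, 0.3]
grip_width: -0.3
```

Run:
```python
from h import *
t=snap('top','t7');crop(t,'t7a',320,150,420,250,6)
c=snap('wrist','w7');s=snap('scene','s7');crop(s,'s7a',240,150,440,250,4);o=ctrl.get_obs(); print(o['clock'],o['tool_pos'],o['wrist_force'],o['joints'])
```

```text
8.35 [424.75956096 164.36177803 152.54560951] [0.10303027 0.36280523 1.27167043] [-0.14841711  0.28770078 -0.40974725  2.04575691  0.15349849  0.83486171
 -2.17055362]
```

View pics/t7a.png

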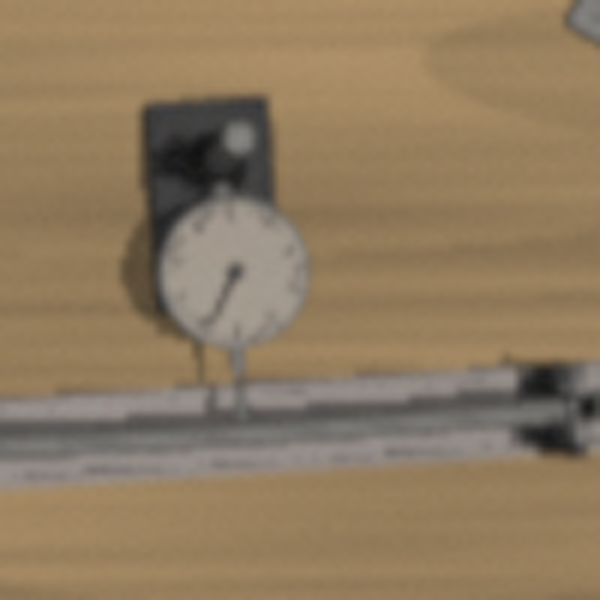

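View pics/t7.png

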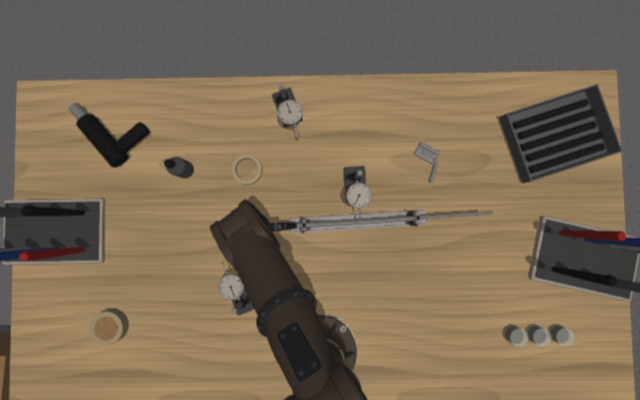

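View pics/w7.png

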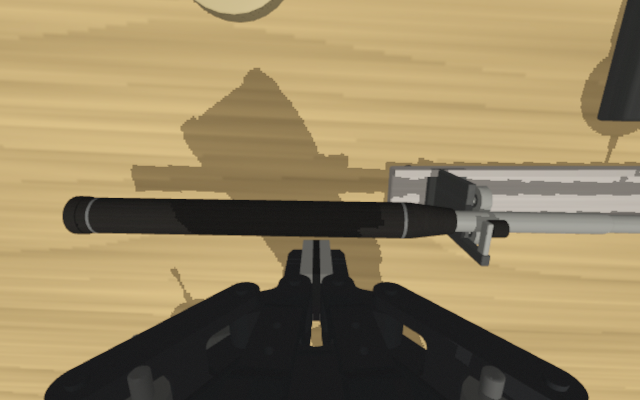

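View pics/s7a.png

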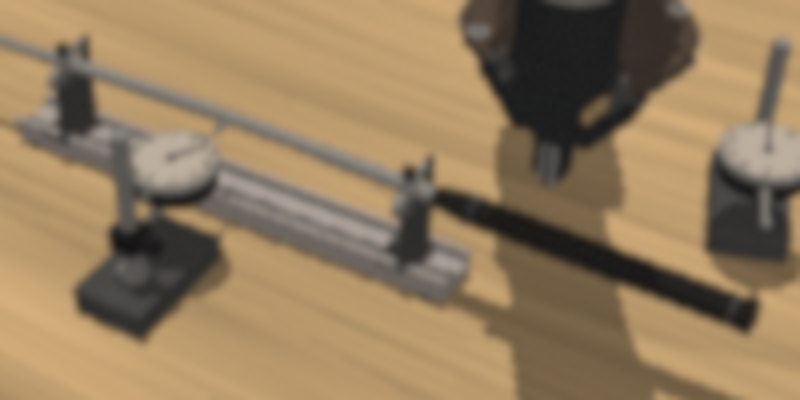

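```bash
cat >> h.py <<'E'
def needle(c,cen,end,yaw=0.0485,z=110):
    a=w(c,*cen,z=z);b=w(c,*end,z=z);d=b-a
    ang=-(np.arctan2(d[1],d[0])-yaw); return ang%(2*np.pi), (ang%(2*np.pi))/.6283
def yawof(o): return (2*np.arctan2(o['tcp_rot'][1],o['tcp_rot'][0]))%(2*np.pi)
E
python3 - <<'E'
from h import *
c=dict(load('t7'));f=lambda u,v:(320+(u+.5)/6-.5,150+(v+.5)/6-.5)
P={n:w(c,*f(*p),z=z) for n,p,z in [('col',(239,138),175),('dial',(235,271),110),('tip',(239,412),95),('bL',(144,103),28),('bR',(268,97),28),('kN',(588,408),113)]}
for k in P: print(k,P[k].round(1))
a=lambda d:np.arctan2(d[1],d[0])
print(a(P['col']-P['dial']),a(P['col']-P['tip']),a(P['bL']-P['bR'])-np.pi/2)
g=np.array([438.2,-135.2]);X=np.array([np.cos(.048),np.sin(.048)]);Y=np.array([-X[1],X[0]])
for k in ['col','dial','tip']: d=P[k][:2]-g; print(k,'rest frame',d@X,d@Y)
print(needle(c,f(236,270),f(207,325)))
W=dict(load('w7'))
K=W['mtx'];R=W['range_z']
for u in (150,200,250,290,340,380):
    pts=np.array([w(W,u,v) for v in range(195,245)]); i=pts[:,2]>80
    q=pts[i]; j=q[:,2].argmax(); print(u,q[:,0].min().round(1),q[:,0].max().round(1),q[j].round(1),np.sort(q[:,2])[-5:].round(1))
E
```

```text
col [ 584.1 -128.4  175. ]
dial [ 521.1 -131.7  110. ]
tip [ 446.9 -133.8   95. ]
bL [621.7 -90.8  28. ]
bR [ 624.  -160.7   28. ]
kN [ 446.1 -314.7  113. ]
0.05132869089142055 0.038754154483951295 0.03257423597273856
col rest frame 146.00917252538719 -0.24630140169413753
dial rest frame 82.99605285247887 -0.45605337388666145
tip rest frame 8.739914401472191 1.0229051195470646
(np.float64(3.693988021166217), np.float64(5.879337929597671))
150 408.1 432.2 [420.4 275.2 105.2] [103.7 103.9 104.6 104.9 105.2]
200 411.0 433.8 [424.2 241.2 105.4] [104.7 104.7 104.9 105.  105.4]
250 411.9 435.2 [421.5 207.6 105.6] [104.7 104.9 105.5 105.5 105.6]
290 412.3 436.0 [425.  180.4 107.7] [105.7 106.1 106.1 106.7 107.7]
340 413.4 496.3 [496.3 166.3 294.3] [106.1 106.6 106.7 107.5 294.3]
380 413.8 437.8 [426.9 120.2 107.2] [106.1 106.1 106.9 107.1 107.2]
```

Emit:
apply_moves(
  increments=[
    {"x":-7,"y":0,"z":-20,"turn":0,"hand":0},
    {"x":-7,"y":0,"z":-35,"turn":0,"hand":0},
    {"x":-7,"y":0,"z":-40,"turn":0,"hand":0},
    {"x":-7,"y":0,"z":-41,"turn":0,"hand":0},
    {"x":-7,"y":0,"z":-41,"turn":0,"hand":0},
    {"x":-7,"y":0,"z":-41,"turn":0,"hand":0},
  ],
)

```text
clock: 8.95
tool_pos: [417.7, 164.3, 111.3]
tcp_rot: [-3.14, -0.073, -0.002]
wrist_force: [0.0, -0.2, -0.4]
grip_width: 0.2
```

Emit:
apply_moves(
  increments=[
    {"x":0,"y":0,"z":-0.5,"turn":0,"hand":0},
    {"x":0,"y":0,"z":-1,"turn":0,"hand":0},
    {"x":0,"y":0,"z":-1,"turn":0,"hand":0},
  ],
)

```text
clock: 9.25
tool_pos: [417.2, 164.0, 109.6]
tcp_rot: [-3.141, -0.073, -0.0]
wrist_force: [-0.1, 0.6, 0.8]
grip_width: 0.1
```

Emit:
apply_moves(
  increments=[
    {"x":0,"y":0,"z":-0.5,"turn":0,"hand":0},
    {"x":0,"y":0,"z":-1,"turn":0,"hand":0},
    {"x":0,"y":0,"z":-1,"turn":0,"hand":0},
  ],
)

```text
clock: 9.55
tool_pos: [417.1, 164.0, 108.4]
tcp_rot: [3.141, 0.073, -0.0]
wrist_force: [0.3, 0.1, -0.0]
grip_width: -0.0
```

Emit:
apply_moves(
  increments=[
    {"x":0,"y":0,"z":-0.5,"turn":0,"hand":0},
    {"x":0,"y":0,"z":-1,"turn":0,"hand":0},
    {"x":0,"y":0,"z":-1,"turn":0,"hand":0},
  ],
)

```text
clock: 9.85
tool_pos: [417.0, 164.0, 107.4]
tcp_rot: [3.141, 0.073, -0.0]
wrist_force: [0.2, -0.4, -0.7]
grip_width: -0.0
```

Emit:
apply_moves(
  increments=[
    {"x":0,"y":0,"z":-0.4,"turn":0,"hand":0},
    {"x":0,"y":0,"z":-0.8,"turn":0,"hand":0},
    {"x":0,"y":0,"z":-0.8,"turn":0,"hand":0},
  ],
)

```text
clock: 10.15
tool_pos: [417.1, 164.0, 106.7]
tcp_rot: [3.141, 0.073, -0.0]
wrist_force: [-0.2, -0.9, -0.4]
grip_width: -0.5
```

Emit:
apply_moves(
  increments=[
    {"x":0,"y":0,"z":-0.4,"turn":0,"hand":0},
    {"x":0,"y":0,"z":-0.8,"turn":0,"hand":0},
    {"x":0,"y":0,"z":-0.8,"turn":0,"hand":0},
  ],
)

```text
clock: 10.45
tool_pos: [417.1, 164.1, 105.9]
tcp_rot: [3.141, 0.073, 0.0]
wrist_force: [0.6, -0.4, 1.6]
grip_width: 0.4
```

Emit:
apply_moves(
  increments=[
    {"x":0,"y":0,"z":-0.4,"turn":0,"hand":0},
    {"x":0,"y":0,"z":-0.8,"turn":0,"hand":0},
    {"x":0,"y":0,"z":-0.8,"turn":0,"hand":0},
  ],
)

```text
clock: 10.75
tool_pos: [417.2, 164.1, 105.3]
tcp_rot: [3.141, 0.073, 0.0]
wrist_force: [-1.2, 0.2, 4.5]
grip_width: -0.0
```

Emit:
apply_moves(
  increments=[
    {"x":1,"y":0,"z":-0.1,"turn":0,"hand":0},
    {"x":2,"y":0.1,"z":-0.1,"turn":0,"hand":0},
    {"x":3,"y":0.1,"z":-0.2,"turn":0,"hand":0},
    {"x":4,"y":0.2,"z":-0.3,"turn":0,"hand":0},
    {"x":5,"y":0.2,"z":-0.3,"turn":0,"hand":0},
    {"x":6,"y":0.3,"z":-0.3,"turn":0,"hand":0},
    {"x":6,"y":0.3,"z":-0.3,"turn":0,"hand":0},
  ],
)

```text
clock: 11.45
tool_pos: [423.2, 164.3, 104.8]
tcp_rot: [3.141, 0.073, -0.0]
wrist_force: [-0.8, 0.0, 4.3]
grip_width: 0.1
```

Run:
```python
from h import *
t=snap('top','t8');crop(t,'t8a',335,170,380,215,12);o=ctrl.get_obs(); print(o['clock'],o['tool_pos'],o['wrist_force'])
```

```text
11.5 [423.19694991 164.358952   104.8142745 ] [-0.13725033 -0.54283268  3.81125872]
```

View pics/t8a.png

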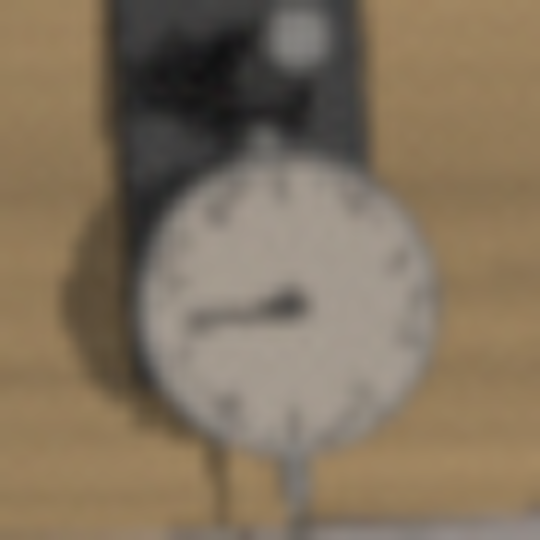

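Emit:
apply_moves(
  increments=[
    {"x":1,"y":0,"z":0,"turn":0,"hand":0},
    {"x":2,"y":0.1,"z":0,"turn":0,"hand":0},
    {"x":3,"y":0.1,"z":0.1,"turn":0,"hand":0},
    {"x":4,"y":0.2,"z":0.1,"turn":0,"hand":0},
    {"x":5,"y":0.2,"z":0.2,"turn":0,"hand":0},
    {"x":6,"y":0.3,"z":0.3,"turn":0,"hand":0},
    {"x":7,"y":0.3,"z":0.4,"turn":0,"hand":0},
    {"x":7,"y":0.3,"z":0.4,"turn":0,"hand":0},
  ],
)

```text
clock: 12.3
tool_pos: [430.3, 164.7, 105.2]
tcp_rot: [-3.141, -0.073, -0.0]
wrist_force: [-0.7, -0.0, 3.3]
grip_width: -0.1
```

Run:
```python
from h import *
t=snap('top','t9');crop(t,'t9a',335,170,380,215,12);o=ctrl.get_obs(); print(o['clock'],o['tool_pos'],o['wrist_force'])
```

```text
12.35 [430.31308044 164.64515293 105.20796936] [-1.68629851  0.62717188  2.90786026]
```

View pics/t9a.png

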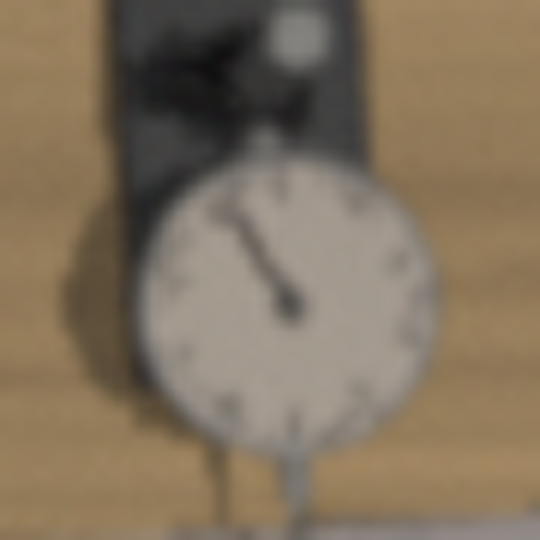

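Emit:
apply_moves(
  increments=[
    {"x":0,"y":0,"z":3,"turn":0,"hand":0},
    {"x":0,"y":0,"z":7,"turn":0,"hand":0},
    {"x":-8,"y":-0.4,"z":7,"turn":0,"hand":0},
    {"x":-16,"y":-0.7,"z":7,"turn":0,"hand":0},
    {"x":-16,"y":-0.7,"z":3,"turn":0,"hand":0},
    {"x":-16,"y":-0.7,"z":1.5,"turn":0,"hand":0},
    {"x":-16,"y":-0.7,"z":0.7,"turn":0,"hand":0},
    {"x":-16,"y":-0.7,"z":0.1,"turn":0,"hand":0},
    {"x":-16,"y":-0.7,"z":0.1,"turn":0,"hand":0},
    {"x":-16,"y":-0.7,"z":0.1,"turn":0,"hand":0},
  ],
)

```text
clock: 13.35
tool_pos: [414.0, 163.9, 105.3]
tcp_rot: [3.141, 0.073, -0.0]
wrist_force: [-2.6, -1.4, 3.5]
grip_width: 0.2
```

Run:
```python
from h import *
o=ctrl.get_obs(); print(o['clock'],o['tool_pos'],o['wrist_force'])
from scipy.optimize import least_squares
xs=[0,6,13.1];ps=[5.88,7.31,9.2]
def phi(x,f0):
    f=f0;n=50
    for i in range(n): f-=x/n/(13-2.4*np.sin(f)-.5)
    return f
def p(f,p0): return p0+3*np.cos(f)+np.sqrt(110.25-(3*np.sin(f))**2)-10.5
r=least_squares(lambda q:[p(phi(x,q[0]),q[1])-y for x,y in zip(xs,ps)],[2.2,8]);print(np.degrees(r.x[0]),r.x[1],r.fun,[np.degrees(phi(x,r.x[0])) for x in xs], [r.x[1]+3,r.x[1]-3])
f1=phi(13.1,r.x[0])
for x in range(0,17,2): print(x,np.degrees(phi(x,f1)).round(),(2.4*(np.sin(f1)-np.sin(phi(x,f1)))).round(2))
```

```text
13.35 [414.03370882 163.89136336 105.33377663] [-2.55592049 -1.38893109  3.52244633]
135.06073312026825 8.237669891784321 [ 0.01804789 -0.11894754  0.10089965] [np.float64(135.06073312026825), np.float64(102.09373044287572), np.float64(62.10597773719852)] [np.float64(11.237669891784321), np.float64(5.237669891784321)]
0 62.0 0.0
2 51.0 0.25
4 41.0 0.56
6 30.0 0.91
8 20.0 1.29
10 11.0 1.68
12 1.0 2.07
14 -8.0 2.45
16 -17.0 2.81
```

Emit:
apply_moves(
  increments=[
    {"x":1,"y":0,"z":0.1,"turn":0,"hand":0},
    {"x":2,"y":0.1,"z":0.2,"turn":0,"hand":0},
    {"x":3,"y":0.1,"z":0.3,"turn":0,"hand":0},
    {"x":4,"y":0.2,"z":0.5,"turn":0,"hand":0},
    {"x":5,"y":0.2,"z":0.7,"turn":0,"hand":0},
    {"x":6,"y":0.3,"z":0.9,"turn":0,"hand":0},
    {"x":6,"y":0.3,"z":0.9,"turn":0,"hand":0},
  ],
)

```text
clock: 14.05
tool_pos: [420.4, 164.2, 106.3]
tcp_rot: [-3.141, -0.073, -0.0]
wrist_force: [-1.1, -1.8, 3.8]
grip_width: -0.3
```

Run:
```python
from h import *
t=snap('top','t10');crop(t,'t10a',335,170,380,215,12);o=ctrl.get_obs(); print(o['clock'],o['tool_pos'],o['wrist_force'])
```

```text
14.1 [420.33688138 164.24206266 106.25531196] [-1.68533165 -0.757088    3.14296237]
```

View pics/t10a.png

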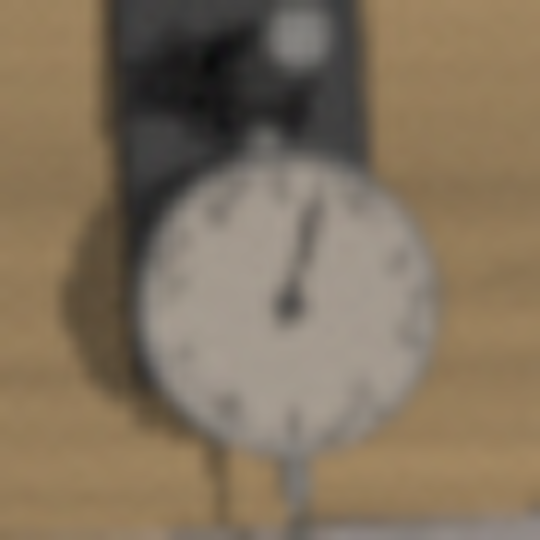

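Emit:
apply_moves(
  increments=[
    {"x":1,"y":0,"z":0.2,"turn":0,"hand":0},
    {"x":2,"y":0.1,"z":0.4,"turn":0,"hand":0},
    {"x":3,"y":0.1,"z":0.6,"turn":0,"hand":0},
    {"x":4,"y":0.2,"z":0.8,"turn":0,"hand":0},
    {"x":5,"y":0.2,"z":1.0,"turn":0,"hand":0},
    {"x":6,"y":0.3,"z":1.2,"turn":0,"hand":0},
    {"x":6,"y":0.3,"z":1.2,"turn":0,"hand":0},
  ],
)

```text
clock: 14.8
tool_pos: [426.3, 164.6, 107.4]
tcp_rot: [-3.141, -0.073, -0.0]
wrist_force: [0.2, 0.3, 0.6]
grip_width: -0.1
```

Run:
```python
from h import *
t=snap('top','t11');crop(t,'t11a',335,170,380,215,12);o=ctrl.get_obs(); print(o['clock'],o['tool_pos'],o['wrist_force'])
```

```text
14.85 [426.20972496 164.56684029 107.40933413] [-0.1309968  -0.180825    0.06374002]
```

Emit:
apply_moves(
  increments=[
    {"x":1,"y":0,"z":0.2,"turn":0,"hand":0},
    {"x":2,"y":0.1,"z":0.4,"turn":0,"hand":0},
    {"x":3,"y":0.1,"z":0.6,"turn":0,"hand":0},
    {"x":4,"y":0.2,"z":0.8,"turn":0,"hand":0},
    {"x":4,"y":0.2,"z":0.8,"turn":0,"hand":0},
  ],
)

```text
clock: 15.35
tool_pos: [430.3, 164.8, 108.3]
tcp_rot: [-3.141, -0.073, -0.0]
wrist_force: [-0.4, -0.4, 2.0]
grip_width: 0.0
```

Run:
```python
from h import *
t=snap('top','t12');crop(t,'t12a',335,170,380,215,12);o=ctrl.get_obs(); print(o['clock'],o['tool_pos'],o['wrist_force'])
```

```text
15.4 [430.14523184 164.72978293 108.22846881] [ 0.04805918  0.62938898 -0.78190542]
```

View pics/t11a.png

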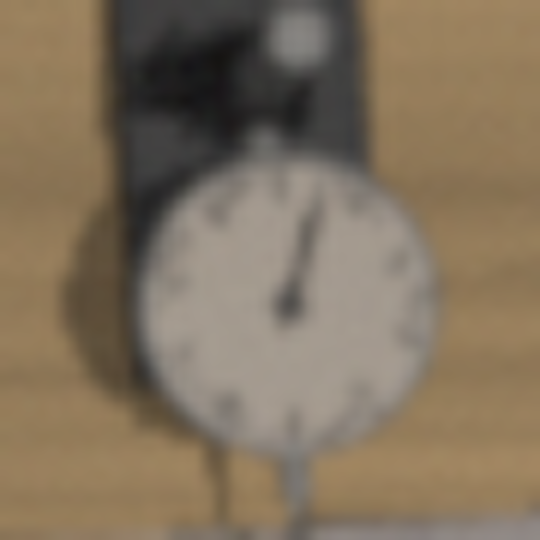

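View pics/t12a.png

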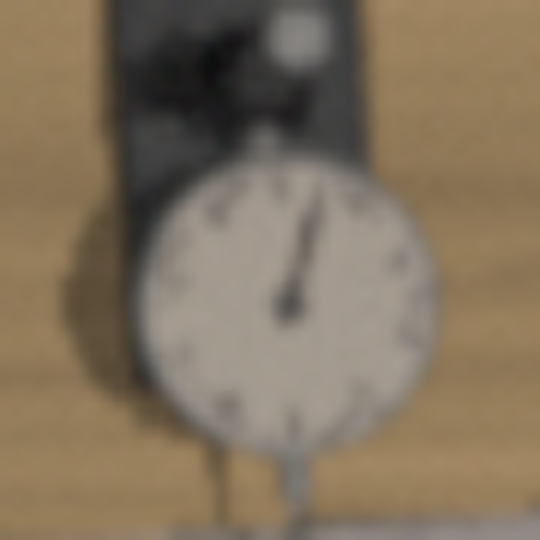

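Emit:
apply_moves(
  increments=[
    {"x":0,"y":0,"z":4,"turn":0,"hand":0},
    {"x":-7,"y":-0.4,"z":4,"turn":0,"hand":0},
    {"x":-15,"y":-0.7,"z":4,"turn":0,"hand":0},
    {"x":-15,"y":-0.7,"z":1,"turn":0,"hand":0},
    {"x":-15,"y":-0.7,"z":-0.8,"turn":0,"hand":0},
    {"x":-15,"y":-0.7,"z":-1.6,"turn":0,"hand":0},
    {"x":-15,"y":-0.7,"z":-2.1,"turn":0,"hand":0},
    {"x":-15,"y":-0.7,"z":-2.1,"turn":0,"hand":0},
    {"x":-15,"y":-0.7,"z":-2.1,"turn":0,"hand":0},
  ],
)

```text
clock: 16.3
tool_pos: [415.0, 164.0, 106.1]
tcp_rot: [3.14, 0.073, -0.001]
wrist_force: [-2.4, 0.1, 4.6]
grip_width: -0.2
```

Emit:
apply_moves(
  increments=[
    {"x":1,"y":0,"z":0.1,"turn":0,"hand":0},
    {"x":2,"y":0.1,"z":0.2,"turn":0,"hand":0},
    {"x":3,"y":0.1,"z":0.4,"turn":0,"hand":0},
    {"x":4,"y":0.2,"z":0.5,"turn":0,"hand":0},
    {"x":4,"y":0.2,"z":0.5,"turn":0,"hand":0},
  ],
)

```text
clock: 16.8
tool_pos: [419.3, 164.2, 106.8]
tcp_rot: [3.141, 0.073, 0.0]
wrist_force: [-3.6, 0.1, 6.4]
grip_width: -0.3
```

Run:
```python
from h import *
t=snap('top','t13');crop(t,'t13a',335,170,380,215,12);o=ctrl.get_obs(); print(o['clock'],o['tool_pos'],o['wrist_force'])
```

```text
16.85 [419.30150228 164.20665555 106.78801887] [-2.2722913  -0.63360554  5.06086177]
```

View pics/t13a.png

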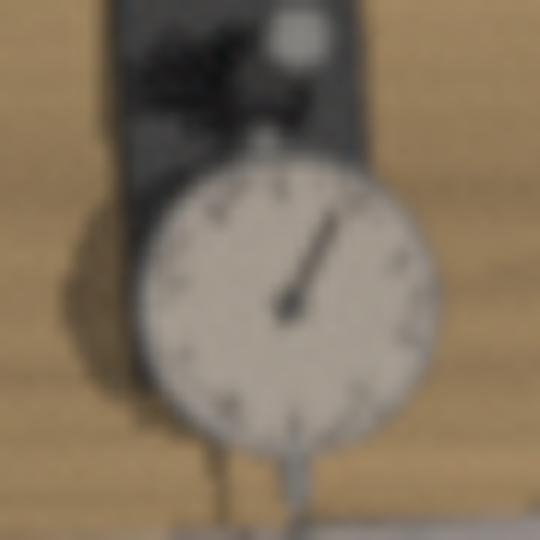

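Emit:
apply_moves(
  increments=[
    {"x":1,"y":0,"z":0.2,"turn":0,"hand":0},
    {"x":2,"y":0.1,"z":0.4,"turn":0,"hand":0},
    {"x":3,"y":0.1,"z":0.6,"turn":0,"hand":0},
    {"x":4,"y":0.2,"z":0.7,"turn":0,"hand":0},
    {"x":4,"y":0.2,"z":0.7,"turn":0,"hand":0},
  ],
)

```text
clock: 17.35
tool_pos: [423.4, 164.4, 107.5]
tcp_rot: [3.141, 0.073, 0.0]
wrist_force: [-2.2, -0.3, 6.2]
grip_width: -0.3
```

Run:
```python
from h import *
t=snap('top','t14');crop(t,'t14a',335,170,380,215,12);o=ctrl.get_obs(); print(o['clock'],o['tool_pos'],o['wrist_force'])
```

```text
17.4 [423.37426575 164.38102963 107.5103336 ] [-1.45327999 -1.86856936  6.40575492]
```

View pics/t14a.png

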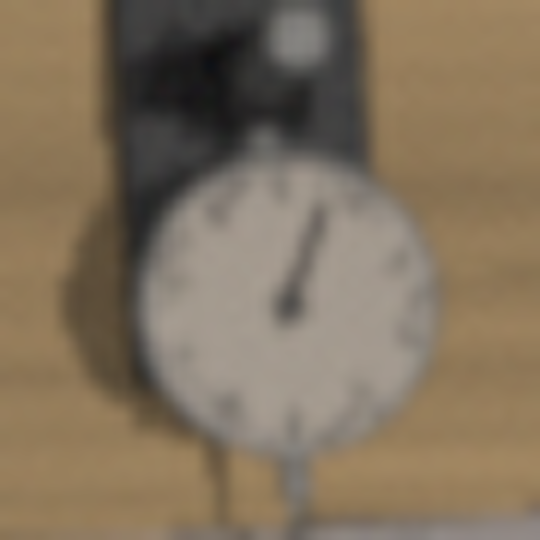

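```bash
cat >> h.py <<'E'
def rd(fn):
    c=dict(load(fn)); g=c['frame'].astype(np.float32).mean(2)
    cen=w(c,335+(290+.5)/12-.5,170+(303+.5)/12-.5,z=110)
    th=np.radians(np.arange(0,360,.5)); rr=np.arange(8,25,1.)
    prof=np.zeros(len(th))
    for r in rr:
        uv=np.array([px(c,cen+r*np.array([np.cos(.0485-t),np.sin(.0485-t),0])) for t in th],np.float32)
        prof+=cv2.remap(g,uv[:,:1].copy(),uv[:,1:].copy(),cv2.INTER_CUBIC)[:,0]
    prof/=len(rr); d=np.median(prof)-prof; k=d.argmax(); rel=(th-th[k]+np.pi)%(2*np.pi)-np.pi
    m=(abs(rel)<.6)&(d>.3*d.max()); a=th[k]+(d[m]*rel[m]).sum()/d[m].sum(); return np.degrees(a)%360,(a%(2*np.pi))/.62832
E
python3 - <<'E'
from h import *
for k in (7,8,9,10,11,12,13,14): print(k,rd('t%d'%k))
E
```

```text
7 (np.float64(208.41360105905812), np.float64(5.789253158292757))
8 (np.float64(261.0994664482978), np.float64(7.252745996822099))
9 (np.float64(331.11732770940034), np.float64(9.197682039301773))
10 (np.float64(18.201132018949945), np.float64(0.5055858182468161))
11 (np.float64(18.6378530506848), np.float64(0.5177169296494133))
12 (np.float64(18.76047726975151), np.float64(0.5211231499915971))
13 (np.float64(31.137434236380475), np.float64(0.864926706213467))
14 (np.float64(22.390879793009756), np.float64(0.6219674287087578))
```

Emit:
apply_moves(
  increments=[
    {"x":-1,"y":0,"z":-0.1,"turn":0,"hand":0},
    {"x":-2,"y":-0.1,"z":-0.3,"turn":0,"hand":0},
    {"x":-3,"y":-0.1,"z":-0.5,"turn":0,"hand":0},
    {"x":-4,"y":-0.2,"z":-0.7,"turn":0,"hand":0},
    {"x":-4,"y":-0.2,"z":-0.7,"turn":0,"hand":0},
  ],
)

```text
clock: 17.9
tool_pos: [419.9, 164.2, 107.0]
tcp_rot: [-3.141, -0.073, -0.002]
wrist_force: [-0.2, -0.6, 6.0]
grip_width: -0.5
```

Run:
```python
from h import *
t=snap('top','t15');crop(t,'t15a',335,170,380,215,12);o=ctrl.get_obs(); print(o['clock'],o['tool_pos'],o['wrist_force'],rd('t15'))
```

```text
17.95 [419.92452365 164.24581832 106.98239231] [-0.61703574 -1.37624027  5.97707606] (np.float64(30.558906594021565), np.float64(0.8488565315047785))
```

Emit:
apply_moves(
  increments=[
    {"x":-1,"y":0,"z":-0.2,"turn":0,"hand":0},
    {"x":-2,"y":-0.1,"z":-0.4,"turn":0,"hand":0},
    {"x":-2,"y":-0.1,"z":-0.4,"turn":0,"hand":0},
  ],
)

```text
clock: 18.25
tool_pos: [417.9, 164.2, 106.6]
tcp_rot: [-3.14, -0.073, -0.002]
wrist_force: [0.1, -1.4, 5.6]
grip_width: 0.1
```

Run:
```python
from h import *
t=snap('top','t16');o=ctrl.get_obs(); print(o['clock'],o['tool_pos'],o['wrist_force'],rd('t16'))
```

```text
18.3 [417.93888803 164.13759286 106.59030054] [-1.40478107 -1.14385626  6.00025056] (np.float64(29.753647114737106), np.float64(0.826488264942503))
```

Emit:
apply_moves(
  increments=[
    {"x":-1,"y":0,"z":-0.2,"turn":0,"hand":0},
    {"x":-2,"y":-0.1,"z":-0.4,"turn":0,"hand":0},
    {"x":-2,"y":-0.1,"z":-0.4,"turn":0,"hand":0},
  ],
)

```text
clock: 18.6
tool_pos: [415.9, 164.1, 106.2]
tcp_rot: [-3.141, -0.073, -0.002]
wrist_force: [-0.5, -2.0, 6.5]
grip_width: 0.2
```

Run:
```python
from h import *
t=snap('top','t17');o=ctrl.get_obs(); print(o['clock'],o['tool_pos'],o['wrist_force'],rd('t17'))
```

```text
18.65 [415.96123427 164.06767277 106.19170748] [-0.02894644 -0.76177051  5.82340887] (np.float64(24.784062795134563), np.float64(0.6884445788708412))
```

Emit:
apply_moves(
  increments=[
    {"x":1,"y":0,"z":0.2,"turn":0,"hand":0},
    {"x":2,"y":0.1,"z":0.4,"turn":0,"hand":0},
    {"x":3,"y":0.1,"z":0.6,"turn":0,"hand":0},
    {"x":3.5,"y":0.2,"z":0.7,"turn":0,"hand":0},
    {"x":3.5,"y":0.2,"z":0.7,"turn":0,"hand":0},
  ],
)

```text
clock: 19.15
tool_pos: [418.7, 164.2, 106.7]
tcp_rot: [3.141, 0.073, 0.0]
wrist_force: [-2.7, -1.2, 5.6]
grip_width: 0.0
```

Run:
```python
from h import *
t=snap('top','t18');o=ctrl.get_obs(); print(o['clock'],o['tool_pos'],o['wrist_force'],rd('t18'))
```

```text
19.2 [418.73378716 164.16678472 106.65877208] [-2.42607459 -1.46055321  6.08637197] (np.float64(31.22535642416126), np.float64(0.867368983496271))
```

Emit:
apply_moves(
  increments=[
    {"x":0.5,"y":0,"z":0.1,"turn":0,"hand":0},
    {"x":0.5,"y":0,"z":0.1,"turn":0,"hand":0},
    {"x":0.5,"y":0,"z":3,"turn":0,"hand":0},
    {"x":0.5,"y":0,"z":15,"turn":0,"hand":0},
    {"x":0.5,"y":0,"z":45,"turn":0,"hand":0},
    {"x":0.5,"y":0,"z":85,"turn":0,"hand":0},
    {"x":0.5,"y":0,"z":120,"turn":0,"hand":0},
    {"x":0.5,"y":0,"z":150,"turn":0,"hand":0},
    {"x":0.5,"y":0,"z":150,"turn":0,"hand":0},
    {"x":0.5,"y":0,"z":150,"turn":0,"hand":0},
  ],
)

```text
clock: 20.2
tool_pos: [419.5, 164.4, 257.6]
tcp_rot: [-3.14, -0.073, -0.003]
wrist_force: [0.4, -0.5, -0.8]
grip_width: 0.1
```

Run:
```python
from h import *
t=snap('top','t19');crop(t,'t19a',310,140,430,240,6);s=snap('scene','s19');o=ctrl.get_obs(); print(o['clock'],o['tool_pos'],o['wrist_force'],rd('t19'))
f=lambda u,v:(310+(u+.5)/6-.5,140+(v+.5)/6-.5)
```

```text
20.3 [418.62247409 163.91784198 256.00695874] [-0.31253353 -0.27448147 -0.59862042] (np.float64(30.974690028120584), np.float64(0.8604060443330773))
```

View pics/t19a.png

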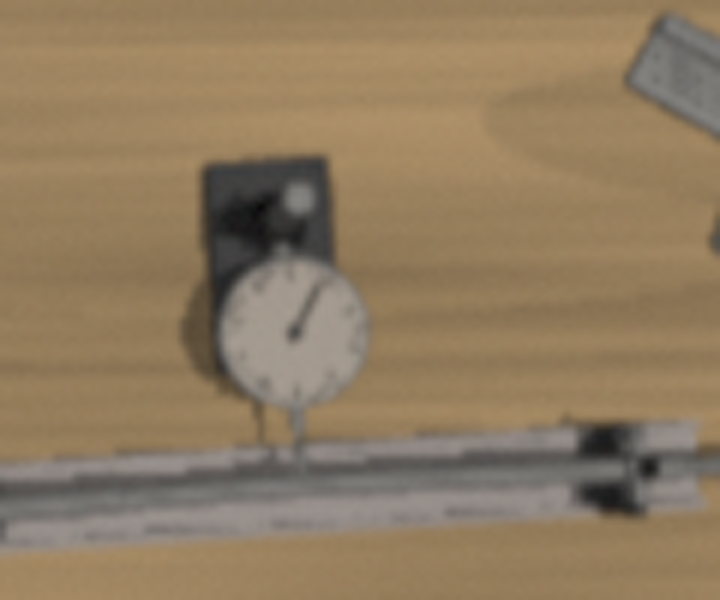

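View pics/s19.png

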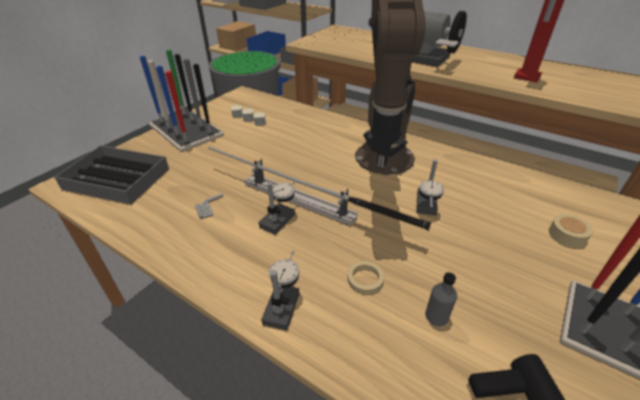

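Run:
```python
from h import *
print(ctrl.sign_off())
```

```text
the job is handed in; nothing more can be done
None
```

The job is handed in: the stand is set square to the shaft, and the shaft is left with its high spot at the plunger. It took about 20 s of robot time.

**Stand:** I took the rightmost of the three look-alike stands by its column, turned it, set it down and let go. In the top view the column lay about 0.2 mm from the midway line. The plunger tip measured 1 mm from it, which is within the camera's 2 mm calibration. Three sightings of the stand's angle against the rest gave +0.2°, -0.5° and -0.9°. In the wrist view it looked square.

**Rolling:** I used the closed fingertips on top of the grip, with readings of about 3 to 6.5 N. One stroke lifted too fast and lost contact. The dial did not move on that stroke, and I repeated it with more pressure.

**High spot:** The dial rose from 5.8 mm to a peak of about 10.86 mm, and it fell on both sides of the peak (10.62 and 10.52 mm). I rolled back to the middle of that bracket. After I let go it still read 10.86 mm, with about 14 mm of plunger travel to spare. I did not roll a full turn. The position should be within a few degrees, because the peak is too flat for the dial to show it more finely.

**Last check:** The arm was about 150 mm clear of the shaft, the stand was upright, and the other things on the bench looked unmoved.

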